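Gauge the post bore of a fossil mount

TASK

Check the post bore in the wooden fossil mount: take the red-handled plug gauge out of the rack, lower it into the bore (guide it in, do not drop it) until its handle rests on the rim, then draw it straight back out, without forcing it, until the whole yellow band on its shaft shows just above the rim, with no more than about a centimetre of bare steel between band and rim. Finish still gripping the gauge and holding it there for the reading, upright with its tip still in the bore. Leave the blue and green gauges in the rack and do not disturb the jar or the fossil vertebra.

Things in the scene. Friction and masses are not known exactly. Their poses are not given: they have to be found in the camera images.
- red_gauge: Upright plug gauge, 0.1 to 0.2 kg. Round steel shaft, 16 mm diameter, 70 mm long, foot bevelled to 10 mm; above it a square red handle 26 x 26 x 50 mm, whose flat underside rests on the bore's rim when home. Yellow band on the shaft 40 to 48 mm above the tip. Origin: centre of the tip; z up, x and y square to the handle's flats. In any rack hole, turned up to 0.15 rad from the rack's sides.
- bore (a point): Centre of the mouth of the bore, in the top face of the mount, 85 mm above the bench, ringed by a thin brass rim (about 36 mm across, standing under 1 mm proud, look only). Round bore, 17.6 mm diameter, vertical, with a 3 mm bevel at the mouth, 75 mm deep, so the gauge goes in 70 mm and then stops with its handle on the rim. Axes as mount. No sideways or spring force on the gauge; only its weight and rubbing.
- mount: Light wooden plinth, fixed to the bench, 100 mm (its x) by 180 mm (its y) by 85 mm tall. Origin: centre of its underside. The bore is at y = -45 mm; a fossil claw on a cork pad stands up to 25 mm above the top face from y = +25 to +85 mm.
- rack: Plywood rack block, fixed to the bench, 70 mm (its x) by 190 mm (its y) by 50 mm tall, origin at the centre of its underside. Three vertical holes, 18.4 mm diameter, 40 mm deep (floor 10 mm above the bench), in a row along its y at -62, 0 and +62 mm; one gauge stands in each, its handle from 80 to 130 mm above the bench.
- blue_gauge: Blue-handled gauge, same sizes but 15 mm shaft and no band; origin at its tip. To be left in the rack.
- green_gauge: Green-handled gauge, same sizes but 17 mm shaft and no band; origin at its tip. To be left in the rack.
- jar: Amber glass jar with white cap, diameter 56 mm, 75 mm tall, origin under its centre. Bystander.
- vertebra: Dark brown fossil vertebra, a waisted disc of 52 mm diameter, 32 mm tall, with a stub to 49 mm along its x; origin under the disc's centre. Bystander.
Things that resemble listed ones, but are neither listed nor needed, are in the scene too. Of the things that look like the red_gauge, the largest one is meant.

How it is judged (in metres and radians):
On the way:
1. the red gauge is fully home in the bore, its handle on the rim (z of red_gauge in the frame of bore below -0.067 m and horizontal distance between red_gauge and bore below 0.005 m), for 0.1 s.
At the end, for the whole second after the job is handed in: the red gauge is held still in the fingers, its tip in the bore 24.5 to 41 mm below the rim (the band's lower edge from level with the rim to 15 mm above it), within 0.08 rad of upright, bearing on the bore with less than 20 N (z of red_gauge in the frame of bore between -0.041 and -0.0245 m and horizontal distance between red_gauge and bore below 0.005 m and angle between red_gauge's own z axis and vertical below 0.08 rad and contact force between red_gauge and the fingers above 2 N and linear speed of red_gauge below 0.02 m/s and contact force between red_gauge and mount below 20 N); the arm keeps its last pose, push and grip.
It fails at once if the red gauge is dropped or slammed into the bore (over 0.4 m/s inside it) (z of red_gauge in the frame of bore below -0.002 m and horizontal distance between red_gauge and bore below 0.012 m and linear speed of red_gauge above 0.4 m/s).
It fails at once if the red gauge is forced against the mount (over 60 N) (contact force between red_gauge and mount above 60 N).
It fails at once if the blue or green gauge is taken out of or shaken about in the rack (distance of any of blue_gauge, green_gauge from where it was at the start of the episode above 0.025 m).
It fails at once if the jar or the vertebra is pushed or tipped (distance of any of jar, vertebra from where it was at the start of the episode above 0.03 m or angle between any of jar, vertebra's own z axis and vertical above 0.5 rad).
It also fails if it takes over 51 s, if anything falls off the work surface, if the arm or the gripper's body presses on something with over 40 N, if the wrist force passes 120 N, or if a joint passes its speed limit or range.

ROBOT

A 6-joint arm with a two-finger parallel gripper is mounted at the origin on the work surface. World frame = base frame: x ahead of the robot, y to its left, z up, the work surface at z = 0. Lengths are in mm, angles in rad, forces in N, time in s.
With the tool pointing down it reaches from about 325 to 875 mm from the base axis. Payload 4.4 kg.
Tool frame: the origin (TCP) lies midway between the tips of the shut fingers; the grasp point (between the pads) lies 19 mm behind it; z points along the fingers, y is the line along which they close (so a half turn about z gives the same grasp; the last joint's range is limited). The gripper opens to 85 mm and grips with 20 to 120 N. Pads are 22 mm wide; open, the fingers measure 114 mm over their backs; the gripper's body (76 mm by 85 mm) begins 54 mm behind the grasp point. The pads swing forward as they close: fully open they stand 13 mm farther back than shut.
Start: joints at [-1.254, 0.207, 1.542, -0, 1.393, -0.15], TCP at [259.27, -513.231, 231.282] pointing down, gripper open.
Joint ranges: [-2.73, 2.73], [-0.86, 2.22], [0.23, 2.46], [-1.11, 4.25], [0.08, 2.63], [-2.82, 2.82]. Speed limits (rad/s): [2.79, 2.79, 3.14, 3.14, 3.14, 3.14].

INTERFACE

Orientations are given as [roll, pitch, yaw] about the fixed x, y, z axes, in that order (R = Rz(yaw) Ry(pitch) Rx(roll)).
In Python, from cell import env gives the robot as it stands.
- The arm moves only by the shell command python3 -m pendant 'ROWS' [FORCE]. ROWS is JSON, a list of rows, each a list of 5 numbers: the closure, from 0 (fully open) to 1 (shut), then the shift along the world's x, y, z in mm, then the turn about the world's z in rad. A call has 1 to 5 rows; each row is the pose to reach, as a shift and turn from the pose commanded when the call began; what a row does not reach only later rows make up. A row lasts 1/10 s, in which the tool goes at most 50 mm and 8.59 degrees, less where a joint would pass 70% of its speed; a pose out of reach is approached as far as the arm can. A call with a gripper value outside its range is refused whole. The fingers move at their own pace and stop on an object; FORCE is the grip in N (left out, the last holds). Time passes only in rows, so rows that repeat a pose let the fingers close. It gives the time, the measured TCP pose, the force, the opening and the grip force at its end, in the units of the state.
- env.get_obs(): the state, without advancing time (a new reading comes with each control period).
- env.camera(name): name is "scene" or "top"; returns the picture (384x512x3 uint8, red, green, blue); there is no depth.
- env.camera_params(name): a dict with "fovy" (degrees; the focal length in pixels is half the picture's height over the tangent of half this angle, whatever the lens; pixels are square), "cx", "cy" (the principal point, pixels), "position" and "rotation" of the camera in the world. Camera axes: x right, y up, looking along -z (the intrinsics and any distortion apply to the point x, -y, -z); pixel columns grow to the right and rows downward; lengths in mm; the calibration is good to about 2 mm. A picture is of the moment at which its call begins. camera_params takes no time and is no camera call.
- env.finish_job(): hands the job in; it is judged then, once.
The state is a dict: "clock": time; "qpos": joint angles; "dq": joint speeds; "effort": joint torques, N m; "position": TCP position; "orientation": TCP orientation; "force": force on the tool from outside, world axes, zero at the start; "ft_torque": the same for the moment, N m; "gripper_width": finger opening in mm; "grip_force": force on a finger pad.
Only numpy, scipy, OpenCV 4.12 (cv2) and the standard library are available. Lean on these libraries where they do the work, as an engineer would, in place of code of your own. Each camera call takes 0.05 s, during which the arm holds its last target. There are 200 camera calls.

## Working session

There is one attempt and no reset: what is moved stays moved. The work goes in short steps, Python scripts to look and compute and a shell command to move; the robot and the scene stay as the last step left them, time stands still between calls to the robot, and variables do not carry over. Pictures are saved under pics/ and viewed, at most 10 in all, crops included, and the job is handed in when it is done.

```bash
mkdir -p pics; ls; python3 - <<'E'
from cell import env
import cv2
for n in("scene","top"):
    p=env.camera_params(n);print(n,p)
    cv2.imwrite(f"pics/{n}0.png",env.camera(n)[:,:,::-1])
o=env.get_obs();print({k:o[k] for k in("clock","position","orientation","force","gripper_width")})
E
```

```text
pics
scene {'fovy': 42.179659375862514, 'cx': 249.61799761346873, 'cy': 193.58433303371274, 'position': array([1172.22614887,  656.23376462,  705.32606288]), 'rotation': array([0.94622768, 0.02105886, 2.36714149])}
top {'fovy': 53.05648802922206, 'cx': 250.10087594565928, 'cy': 192.1453757926492, 'position': array([479.3628561 ,  -4.51742959, 768.48774546]), 'rotation': array([ 0.12882266,  0.0553094 , -1.59787204])}
{'clock': 0.1, 'position': array([ 259.05275041, -512.56736838,  230.20501112]), 'orientation': array([-3.13952410e+00, -3.31149057e-04,  4.67780142e-01]), 'force': array([ 0.34628844, -0.17413348, -0.18383128]), 'gripper_width': 85.40373361365613}
```

View pics/scene0.png

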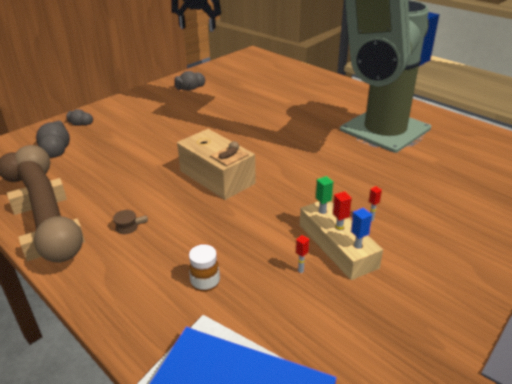

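View pics/top0.png

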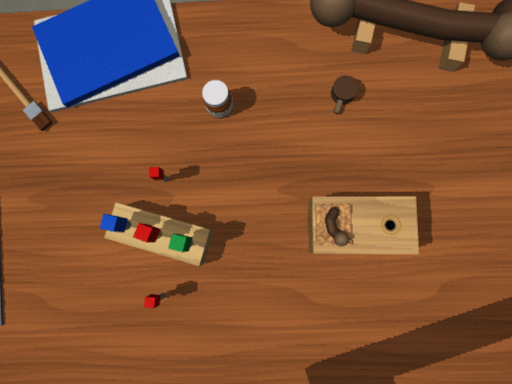

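The top view shows the rack at left with blue (113,223), red (145,233) and green (180,243), and the mount at right with its bore at (390,226). The jar is at (217,97) and the vertebra at (345,92).

Candidates for the red gauge in the top view are the rack centre (145,233), a loose small one at (155,173) and a loose small one at (152,301). By the description I choose the one in the rack, which is also the largest. I'll check it in a close crop.

```bash
cat > h.py <<'E'
import numpy as np,cv2
from scipy.spatial.transform import Rotation as R
from cell import env
def ray(n,uv):
    p=env.camera_params(n);f=192/np.tan(np.radians(p["fovy"])/2)
    d=np.array([(uv[0]-p["cx"])/f,-(uv[1]-p["cy"])/f,-1])
    return p["position"],R.from_euler("xyz",p["rotation"]).apply(d)
def on(n,uv,z):
    c,d=ray(n,uv);return c+d*(z-c[2])/d[2]
def proj(n,P):
    p=env.camera_params(n);f=192/np.tan(np.radians(p["fovy"])/2)
    q=R.from_euler("xyz",p["rotation"]).inv().apply(np.array(P)-p["position"])
    return np.array([p["cx"]+f*q[0]/-q[2],p["cy"]-f*q[1]/-q[2]])
def mask(im,col):
    h=cv2.cvtColor(im,cv2.COLOR_RGB2HSV);H,S,V=cv2.split(h)
    hh={"red":(H<4)|(H>174),"blue":(H>105)&(H<130),"green":(H>50)&(H<80)}[col]
    return (hh&(S>200)&(V>60)).astype(np.uint8)
def blobs(im,col):
    n,l,s,c=cv2.connectedComponentsWithStats(mask(im,col))
    return [(s[i,4],c[i].round(1),s[i,:4],l==i) for i in range(1,n) if s[i,4]>25]
E
python3 - <<'E'
from h import *
T=env.camera("top");S=env.camera("scene")
for n,im in(("top",T),("scene",S)):
    for c in("red","blue","green"):
        for a,ce,b,m in blobs(im,c):
            if a>3000: continue
            # bright top face
            v=im.max(2)*m; top=(v>0.85*v.max())
            ys,xs=np.nonzero(top)
            print(n,c,a,ce,b,"topface",len(xs),xs.mean().round(1),ys.mean().round(1),on(n,(xs.mean(),ys.mean()),130).round(1),"side mid",on(n,ce,105).round(1))
a=cv2.resize(T[195:275,95:220],None,fx=5,fy=5,interpolation=3)[:,:,::-1]
b=cv2.resize(S[165:285,280:395],None,fx=3.33,fy=3.33,interpolation=3)[:,:,::-1][:400]
a=a[:,:]
c=cv2.resize(T[200:252,365:417],(175,175),interpolation=3)[:,:,::-1]
W=np.zeros((600,800,3),np.uint8);W[:400,:625]=a;W[:175,625:]=c
W[400:600,:192]=cv2.resize(b,(192,200));cv2.imwrite("pics/crop.png",W)
for uv in((390,226),):print(on("top",uv,85))
E
```

```text
top red 136 [155.2 172.9] [149 167  14  13] topface 78 153.0 171.5 [604.5 194.  130. ] side mid [606.7 197.9 105. ]
top red 303 [145.7 232.3] [134 223  25  19] topface 190 142.1 232.2 [501.6 212.  130. ] side mid [502.  214.1 105. ]
top red 149 [151.1 301.1] [144 295  16  13] topface 89 148.8 302.2 [386.9 199.7 130. ] side mid [385.  203.8 105. ]
top blue 204 [108.8 222.1] [100 215  18  16] topface 180 108.0 222.2 [520.1 270.9 130. ] side mid [521.8 280.3 105. ]
scene red 132 [374.9 195.1] [370 188  11  16] topface 28 376.0 189.7 [439.5 248.  130. ] side mid [425.3 239.4 105. ]
scene red 348 [341.8 205.1] [334 192  17  27] topface 77 342.8 196.3 [502.8 214.4 130. ] side mid [498.9 211.8 105. ]
scene red 182 [302.1 245. ] [297 236  12  19] topface 54 302.5 239.2 [653.8 241.1 130. ] side mid [643.7 233.  105. ]
scene blue 298 [429.   37.7] [422  14  15  48] topface 17 431.2 15.5 [-674.5 -255.4  130. ] side mid [-510.  -166.7  105. ]
scene blue 344 [361.1 222.5] [353 210  18  27] topface 77 362.5 213.8 [522.1 274.  130. ] side mid [517.5 271.1 105. ]
[ 501.32632156 -211.07208427   85.        ]
```

View pics/crop.png

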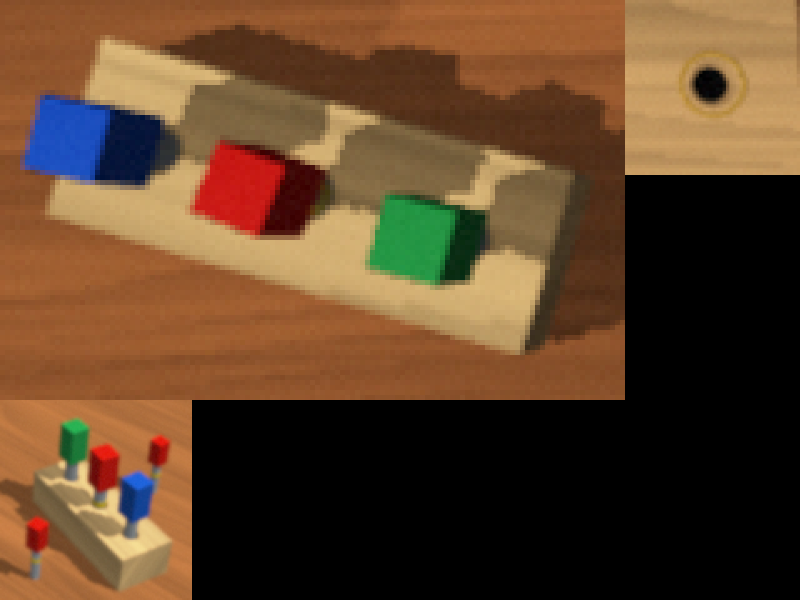

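```bash
cat >> h.py <<'E'
def tri(a,b):
    (c1,d1),(c2,d2)=ray("top",a),ray("scene",b)
    s=np.linalg.lstsq(np.c_[d1,-d2],c2-c1,rcond=None)[0]
    p,q=c1+s[0]*d1,c2+s[1]*d2
    return (p+q)/2,np.linalg.norm(p-q)
E
python3 - <<'E'
from h import *
T=env.camera("top");S=env.camera("scene")
a,ce,b,m=max(blobs(T,"red"),key=lambda t:t[0])
v=T.max(2)*m;print(np.unique(v[m]//20,return_counts=True))
top=(v>150).astype(np.uint8)
cn=max(cv2.findContours(top,0,2)[0],key=cv2.contourArea)
r=cv2.minAreaRect(cn);bx=cv2.boxPoints(r);W=np.array([on("top",u,130)[:2] for u in bx])
print(r,"centre",on("top",r[0],130).round(1))
for i in range(4):
    e=W[(i+1)%4]-W[i];print(e.round(1),np.linalg.norm(e).round(1),np.arctan2(e[1],e[0]).round(3))
print("centroid",on("top",cv2.connectedComponentsWithStats(top)[3][1],130))
# brass rim & hole
for n,(x0,y0,x1,y1) in(("top",(372,207,409,243)),("scene",(192,134,216,150))):
    im=T if n=="top" else S
    c=im[y0:y1,x0:x1]; g=c.max(2); h=cv2.cvtColor(c,cv2.COLOR_RGB2HSV)
    dk=(g<60).astype(np.uint8);k,l,s,cc=cv2.connectedComponentsWithStats(dk)
    i=1+np.argmax(s[1:,4]);print(n,"hole",s[i],cc[i]+[x0,y0],on(n,cc[i]+[x0,y0],85).round(1))
    sat=h[:,:,1].astype(int);rr=((sat>np.median(sat)+25)&(g>90)).astype(np.uint8)
    ys,xs=np.nonzero(rr);print(len(xs))
    if len(xs)>5:
        e=cv2.fitEllipse(np.c_[xs,ys].astype(np.float32));print("ring",e,on(n,np.array(e[0])+[x0,y0],85.5).round(1))
print(tri((155.2,172.9),(302.1,245)),tri((151.1,301.1),(374.9,195.1)),tri((145.7,232.3),(341.8,205.1)))
cv2.imwrite("pics/bore.png",np.hstack([cv2.resize(T[205:245,370:412],(420,400),interpolation=3),cv2.resize(S[130:155,188:220],(380,400),interpolation=3)])[:,:,::-1])
E
```

```text
(array([ 3,  4,  5,  6,  7,  8,  9, 10], dtype=uint8), array([ 93,   5,   5,   7,   6,   7,  31, 159]))
((142.37930297851562, 232.0517120361328), (13.741456031799316, 14.298541069030762), 21.801406860351562) centre [501.7 211.6 130. ]
[22.  -8.8] 23.7 -0.382
[ -9.2 -21.9] 23.8 -1.969
[-21.9   8.9] 23.6 2.756
[ 9.1 21.9] 23.7 1.176
centroid [501.62073963 211.49606727 130.        ]
top hole [14 14  9  9 65] [389.89230769 224.78461538] [ 503.4 -211.    85. ]
74
ring ((18.546846389770508, 17.647010803222656), (18.1796875, 19.1500186920166), 122.51850891113281) [ 503.6 -212.    85.5]Traceback (most recent call last):
  File "<stdin>", line 17, in <module>
    return _wrapfunc(a, 'argmax', axis=axis, out=out, **kwds)
    return bound(*args, **kwds)
ValueError: attempt to get argmax of an empty sequence
```

```bash
python3 -m pendant '[[0,16,48,0,0.14],[0,32,96,0,0.28],[0,48,144,0,0.42],[0,64,192,0,0.56],[0,80,240,0,0.70]]' && python3 -m pendant '[[0,16,48,0,0.04],[0,32,96,0,0.04],[0,48,144,0,0.04],[0,64,192,0,0.04],[0,80,240,0,0.04]]' && python3 -m pendant '[[0,16,48,0,0],[0,32,96,0,0],[0,48,144,0,0],[0,64,192,0,0],[0,82,240,0,0]]'  && python3 -m pendant '[[0,0,5,0,0],[0,0,5,0,0],[0,0,5,0,0]]'
python3 - <<'E'
from h import *
S=env.camera("scene");T=env.camera("top")
c=S[130:155,188:220];cv2.imwrite("pics/bore.png",np.hstack([cv2.resize(T[205:245,370:412],(380,400),interpolation=3),cv2.resize(S[125:270,280:410],(400,400),interpolation=3)])[:,:,::-1])
print(tri((155.2,172.9),(302.1,245)),tri((151.1,301.1),(374.9,195.1)),tri((145.7,232.3),(341.8,205.1)))
g=c.max(2);print(g.min());dk=(g<75);ys,xs=np.nonzero(dk);print(len(xs),xs.mean()+188,ys.mean()+130,on("scene",(xs.mean()+188,ys.mean()+130),85))
o=env.get_obs();print(o["position"],o["orientation"],o["force"],o["clock"])
E
```

```text
clock: 0.8
position: [338.5, -274.2, 231.3]
orientation: [3.141, -0.0, 1.173]
force: [0.6, -1.2, -0.3]
gripper_width: 85.3
grip_force: 0.0
clock: 1.3
position: [417.7, -36.9, 231.7]
orientation: [3.14, -0.0, 1.208]
force: [0.8, -0.5, -0.1]
gripper_width: 85.3
grip_force: 0.0
clock: 1.8
position: [498.3, 200.0, 231.4]
orientation: [3.141, -0.0, 1.208]
force: [1.0, 0.1, 1.6]
gripper_width: 85.3
grip_force: 0.0
clock: 2.1
position: [497.7, 201.9, 231.0]
orientation: [-3.141, 0.001, 1.208]
force: [-0.3, -1.1, 0.3]
gripper_width: 85.5
grip_force: 0.0
(array([613.29037261, 208.47183618,  70.34680858]), np.float64(0.1353333546149336)) (array([380.22931813, 214.73550016,  69.13537671]), np.float64(0.8453074521421292)) (array([501.82706651, 213.47110336, 107.43951955]), np.float64(0.3422901270442487))
65
3 203.0 142.0 [ 506.35580099 -209.68422242   85.        ]
[497.84534456 201.27228727 231.27815658] [-3.14153401e+00  4.50604426e-04  1.20589237e+00] [-0.31820153 -0.83010295 -0.39485336] 2.2
```

View pics/bore.png

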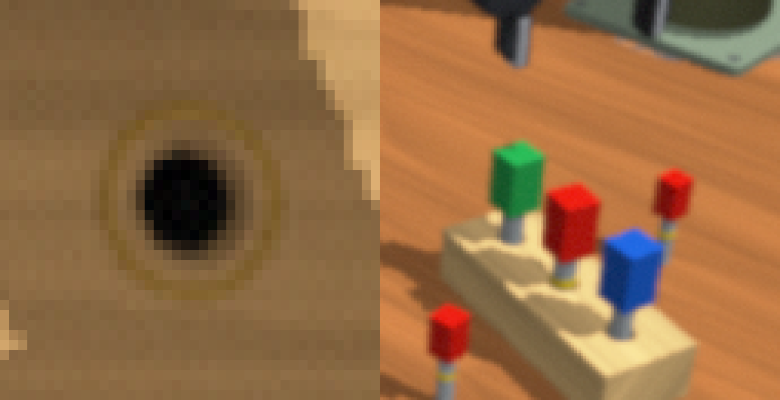

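The left half of the picture shows the bore with its rim ring centred at about (390.5,224.5). The right half shows the tool above the rack and the red gauge untouched. I'm descending to grasp.

```bash
python3 -m pendant '[[0,4,11,-20,0],[0,4,11,-60,0],[0,4,11,-100,0],[0,4,11,-130,0],[0,4,11,-145,0]]' 40 && python3 -m pendant '[[0.3,0,0,0,0],[0.6,0,0,0,0],[1,0,0,0,0],[1,0,0,0,0],[1,0,0,0,0]]' 40 && python3 -m pendant '[[1,0,0,0,0],[1,0,0,0,0],[1,0,0,0,0],[1,0,0,0,0],[1,0,0,0,0]]' 40
python3 - <<'E'
from h import *
S=env.camera("scene")
cv2.imwrite("pics/grasp.png",cv2.resize(S[125:270,270:420],(600,580),interpolation=3)[:,:,::-1])
E
```

```text
clock: 2.7
position: [499.7, 211.5, 83.2]
orientation: [-3.137, 0.003, 1.205]
force: [-0.6, 0.0, 0.3]
gripper_width: 85.2
grip_force: 0.0
clock: 3.2
position: [503.1, 214.0, 88.1]
orientation: [3.14, -0.002, 1.208]
force: [-1.4, 0.1, 5.5]
gripper_width: 25.9
grip_force: 40.9
clock: 3.7
position: [503.1, 214.1, 88.1]
orientation: [3.139, -0.001, 1.208]
force: [-1.2, 0.1, 6.5]
gripper_width: 25.8
grip_force: 41.0
```

View pics/grasp.png

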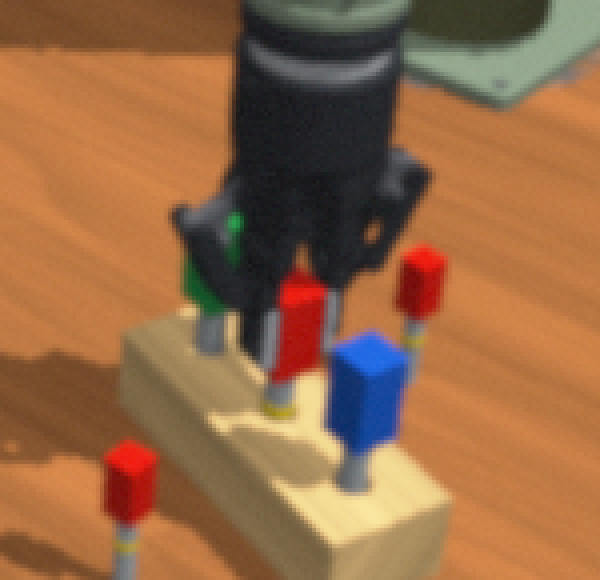

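The picture shows the fingers closed on the red handle, with the blue, green and loose gauges clear. I'm lifting.

```bash
python3 -m pendant '[[1,0,0,10,0],[1,0,0,25,0],[1,0,0,45,0],[1,0,0,70,0],[1,0,0,100,0]]' 60 && python3 -m pendant '[[1,0,0,25,0],[1,0,0,30,0],[1,0,0,30,0],[1,0,0,30,0]]'
python3 - <<'E'
from h import *
S=env.camera("scene")
cv2.imwrite("pics/lift.png",cv2.resize(S[90:270,260:420],(533,600),interpolation=3)[:,:,::-1])
o=env.get_obs();print(o["position"],o["orientation"],o["force"],o["ft_torque"])
E
```

```text
clock: 4.25
position: [501.0, 213.4, 186.5]
orientation: [-3.14, 0.002, 1.208]
force: [-0.3, -1.0, -1.1]
gripper_width: 25.8
grip_force: 59.1
clock: 4.65
position: [501.0, 213.4, 214.7]
orientation: [-3.139, 0.002, 1.208]
force: [0.8, -0.6, -1.6]
gripper_width: 25.7
grip_force: 59.2
[500.7765659  213.35238122 214.2249995 ] [-3.13848167e+00  2.18637767e-03  1.20781922e+00] [-0.83552527  0.25909016 -2.48462886] [-0.0075059   0.00657825 -0.00187565]
```

View pics/lift.png

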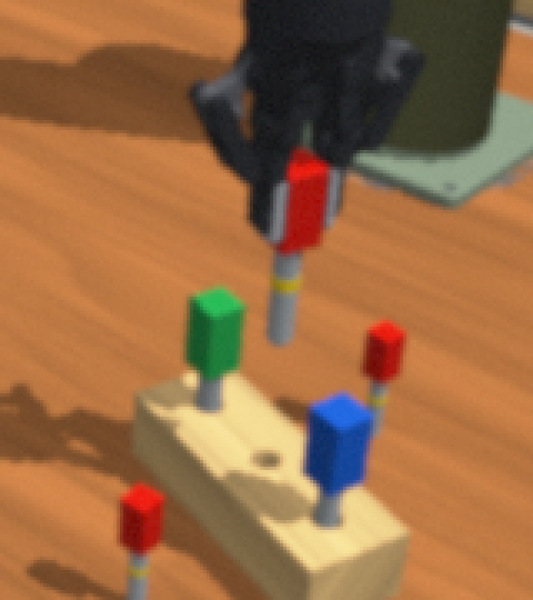

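The picture shows the red gauge hanging upright and clear of the rack, shaft from about (290,245) to (280,345) in the crop. The green and blue gauges are still in place. I'm moving over the bore.

```bash
python3 -m pendant '[[1,0,-20,0,0],[1,0,-60,0,0],[1,0,-105,0,0],[1,0,-150,0,0],[1,0,-195,0,0]]' && python3 -m pendant '[[1,0,-45,0,0],[1,0,-90,0,0],[1,0,-135,0,0],[1,1,-175,0,0],[1,2,-205,0,0]]' && python3 -m pendant '[[1,0,-15,-10,0],[1,0,-22,-25,0],[1,0,-25,-35,0],[1,0,-25,-35,0],[1,0,-25,-35,0]]'
python3 - <<'E'
from h import *
S=env.camera("scene");T=env.camera("top")
cv2.imwrite("pics/over.png",np.hstack([cv2.resize(S[75:205,160:270],(400,473),interpolation=3),cv2.resize(T[160:278,340:440],(400,473),interpolation=3)])[:,:,::-1])
o=env.get_obs();p=o["position"];print(p,o["orientation"],o["force"],o["ft_torque"])
tip=p-[0,0,78]
for h in(0,40,48,70):print(h,proj("scene",tip+[0,0,h]),proj("top",tip+[0,0,h]))
print(proj("scene",[503.5,-211.8,85]))
E
```

```text
clock: 5.2
position: [500.7, 17.4, 214.4]
orientation: [-3.138, 0.001, 1.208]
force: [1.2, -0.7, -2.2]
gripper_width: 25.8
grip_force: 59.2
clock: 5.7
position: [502.8, -188.4, 214.2]
orientation: [-3.138, -0.0, 1.206]
force: [0.7, -0.6, 0.1]
gripper_width: 25.2
grip_force: 59.2
clock: 6.2
position: [503.7, -209.7, 180.2]
orientation: [-3.139, -0.001, 1.209]
force: [-0.3, -0.4, -1.0]
gripper_width: 25.3
grip_force: 59.2
[ 504.57432463 -210.34679182  181.67481247] [ 3.14091627e+00 -6.65995254e-05  1.20940639e+00] [ 0.13343165  0.3280784  -1.53404012] [ 0.04851513 -0.05163603 -0.0337361 ]
0 [202.80804865 135.08308386] [392.78565214 223.63511284]
40 [201.55806998 120.61903594] [400.63806775 222.44741616]
48 [201.30225974 117.65894422] [402.33224107 222.19116839]
70 [200.58844528 109.39908616] [407.22914248 221.45050032]
[203.3303953  141.29433221]
```

View pics/over.png

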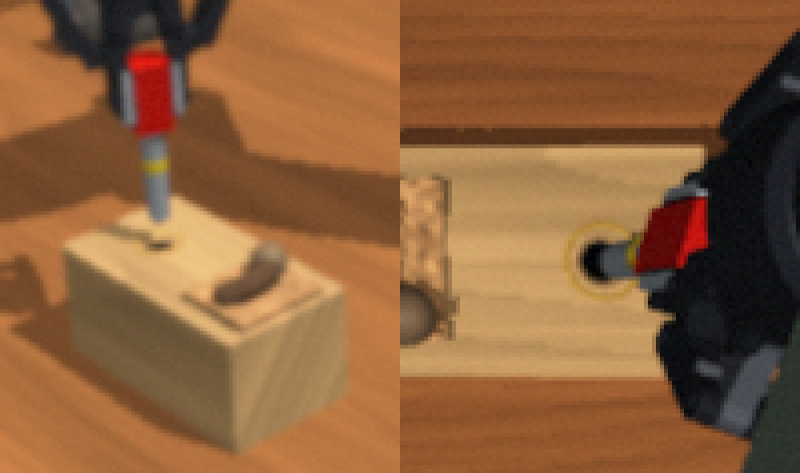

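The left half (scene view) shows the tip just above the bore, with the shaft axis about 1 px right of the hole. The right half (top view) shows the shaft pointing into the ring. Next I'll measure the shaft axis against the bore in both views.

```bash
cat > m.py <<'E'
from h import *
def shaft(n,tip,im):
    "centre offset of steel shaft/handle across predicted axis, px, at heights along it (positive = along +perp)"
    out=[]
    for h in (10,16,22,28,34,44,54,60,66):
        a,b=proj(n,tip+[0,0,h]),proj(n,tip+[0,0,h+5]);d=(b-a)/np.linalg.norm(b-a)
        q=np.array([-d[1],d[0]])
        t=np.arange(-9,9.01,.25);P=a+t[:,None]*q
        s=cv2.remap(im,P[:,0].astype(np.float32)[None],P[:,1].astype(np.float32)[None],1)[0].astype(float)
        rb=s[:,0]-s[:,2]   # wood: r>>b ; steel: r~b
        out.append((h,q,t,rb))
    return out
if __name__=="__main__":
    p=np.mean([env.get_obs()["position"]],0);tip=np.array([504,-210,p[2]-78])
    for n in("scene","top"):
        im=env.camera(n)
        for h,q,t,rb in shaft(n,tip,im):
            m=rb<25;print(n,h,q.round(2),"c",t[m].mean().round(2) if m.any() else None,m.sum()*.25, rb[::6].astype(int))
E
python3 m.py
```

```text
scene 10 [ 1.   -0.09] c -0.12 4.5 [120 117 116 101  51   2  -7   5  63 102 107 106  97]
scene 16 [ 1.   -0.09] c -0.25 5.25 [99 91 87 72 27 -4 -8 -1 49 95 97 84 77]
scene 22 [ 1.   -0.09] c -0.12 6.0 [76 75 75 63 24 -4 -7 -3 25 66 76 75 75]
scene 28 [ 1.   -0.09] c -0.12 6.0 [75 75 75 64 24 -3 -6 -2 28 64 75 75 74]
scene 34 [ 1.   -0.09] c -0.25 5.25 [76 76 77 66 26 13 12 13 32 62 73 72 70]
scene 44 [ 1.   -0.09] c None 0.0 [ 78  76  78  80  88  94  96 114 107  81  74  72  75]
scene 54 [ 1.   -0.09] c -0.12 6.0 [79 77 78 64 23 -3 -7 -2 28 68 75 75 77]
scene 60 [ 1.   -0.09] c -0.25 5.75 [78 79 75 58 20  2 -2  3 33 70 78 79 78]
scene 66 [ 1.   -0.09] c None 0.0 [ 77  76  75  83  94  96  85  77  93 101  88  79  74]
top 10 [0.15 0.99] c 0.5 8.75 [ 98 113  98  67   1  -6  -7  -8  -7   8  78 107 117]
top 16 [0.15 0.99] c 0.5 8.75 [ 91 109 110  68  -2  -1   4  -7  -7   3  82 116 111]
top 22 [0.15 0.99] c 1.07 4.5 [ 89  96 115  83   5  33  57  34  11  14  86 116 105]
top 28 [0.15 0.99] c None 0.0 [ 89  89  95  70  47  80  93 101  64  42  82  87 100]
top 34 [0.15 0.99] c None 0.0 [89 90 84 64 73 64 73 91 86 53 34 30 81]
top 44 [0.15 0.99] c 6.62 5.0 [90 90 85 77 74 83 82 85 72  4 -5 -6  7]
top 54 [0.15 0.99] c 6.75 4.75 [85 84 85 85 82 86 84 84 80  8 -6 -7 -6]
top 60 [0.15 0.99] c 6.75 4.75 [83 83 86 88 85 84 83 81 77 19 -6 -5 -6]
top 66 [0.15 0.99] c 6.75 4.75 [83 84 83 84 83 84 85 85 82 19 -4 -4 -7]
```

```bash
python3 - <<'E'
from h import *
im=cv2.imread("pics/scene0.png").astype(float)[:,:,::-1]
g=im.sum(2)/3
sub=g[134:150,192:216];print(sub[4:12,4:20].astype(int))
w=np.clip(110-sub,0,None);w[:3]=0;w[12:]=0
ys,xs=np.mgrid[134:150,192:216];c=np.array([(w*xs).sum(),(w*ys).sum()])/w.sum()
print(c,on("scene",c,85));u=np.array([-.715,.699,0])
print("u hole",on("scene",c,85)@u,"top-hole",np.array([503.5,-211.5,85])@u,"gauge",np.array([504,-210,0])@u-.4)
print(proj("scene",[503.5,-211.5,85]))
E
```

```text
[[179 178 177 175 172 174 177 177 177 174 176 175 176 175 175 177]
 [178 175 175 175 175 174 175 174 173 169 168 170 171 173 174 177]
 [173 172 171 176 175 172 167 161 156 155 154 159 168 169 171 179]
 [166 165 170 172 164 147 130 117 113 113 124 145 164 167 173 178]
 [164 165 165 160 139 110  89  73  76  85 107 139 164 169 175 180]
 [165 164 161 152 134 111 100  96 101 116 130 153 169 174 179 182]
 [167 164 162 155 150 144 142 143 150 157 166 169 177 179 181 181]
 [169 169 166 164 164 163 164 166 171 174 178 181 181 183 183 183]]
[203.46681416 142.21017699] [ 506.22703151 -208.02761029   85.        ]
u hole -507.363627119924 top-hole -507.841 gauge -507.5499999999999
[203.40759542 141.33556744]
```

```bash
python3 -m pendant '[[1,0.5,0.5,-5,0],[1,0.5,0.5,-10,0],[1,0.5,0.5,-15,0],[1,0.5,0.5,-19,0],[1,0.5,0.5,-22,0]]' && python3 -m pendant '[[1,0,0,-2,0],[1,0,0,-4,0],[1,0,0,-6,0],[1,0,0,-8,0],[1,0,0,-8,0]]'
python3 -c "
from cell import env
o=env.get_obs();print(o['position'],o['orientation'],o['force'],o['ft_torque'])"
```

```text
clock: 6.9
position: [504.4, -210.7, 158.6]
orientation: [-3.141, -0.0, 1.208]
force: [0.9, -0.7, -0.7]
gripper_width: 25.7
grip_force: 59.4
clock: 7.4
position: [504.6, -210.8, 151.0]
orientation: [-3.141, -0.0, 1.208]
force: [0.9, 1.4, -2.4]
gripper_width: 25.8
grip_force: 59.4
[ 504.59058914 -210.75845734  151.03209756] [-3.14149591e+00 -1.54189892e-04  1.20772758e+00] [ 0.89340544  1.44167666 -2.41303732] [ 0.06823674 -0.07996891 -0.02201486]
```

The tip is about 12 mm inside the bore with no push-back, so I'm continuing down.

```bash
python3 -m pendant '[[1,0,0,-4,0],[1,0,0,-8,0],[1,0,0,-12,0],[1,0,0,-16,0],[1,0,0,-20,0]]' && python3 -m pendant '[[1,0,0,-4,0],[1,0,0,-8,0],[1,0,0,-12,0],[1,0,0,-16,0],[1,0,0,-20,0]]' && python3 -m pendant '[[1,0,0,-3,0],[1,0,0,-6,0],[1,0,0,-9,0],[1,0,0,-11,0],[1,0,0,-13,0]]'
```

```text
clock: 7.9
position: [504.6, -210.8, 130.9]
orientation: [-3.142, -0.0, 1.208]
force: [0.5, 0.1, -1.4]
gripper_width: 25.2
grip_force: 59.3
clock: 8.4
position: [504.6, -210.8, 111.0]
orientation: [3.142, 0.0, 1.208]
force: [0.6, -0.4, -0.7]
gripper_width: 25.4
grip_force: 59.3
clock: 8.9
position: [504.6, -210.8, 98.1]
orientation: [3.142, 0.0, 1.208]
force: [0.4, -0.4, -0.5]
gripper_width: 25.3
grip_force: 59.3
```

```bash
python3 -m pendant '[[1,0,0,-1,0],[1,0,0,-2,0],[1,0,0,-3,0],[1,0,0,-4,0],[1,0,0,-4,0]]' && python3 -m pendant '[[1,0,0,-1,0],[1,0,0,-2,0],[1,0,0,-2,0],[1,0,0,-2,0]]'
```

```text
clock: 9.4
position: [504.6, -210.8, 94.2]
orientation: [3.142, -0.0, 1.208]
force: [1.6, 0.4, -1.5]
gripper_width: 25.3
grip_force: 59.3
clock: 9.8
position: [504.7, -210.9, 93.3]
orientation: [3.142, 0.0, 1.208]
force: [-1.4, 1.3, 5.8]
gripper_width: 25.2
grip_force: 60.1
```

It made contact at z = 93.3, where home was predicted. I'll confirm with a picture.

```bash
python3 -m pendant '[[1,0,0,-0.5,0],[1,0,0,-0.5,0],[1,0,0,-0.5,0]]'; python3 - <<'E'
from h import *
S=env.camera("scene");T=env.camera("top")
cv2.imwrite("pics/home.png",np.hstack([cv2.resize(S[75:205,160:270],(400,473),interpolation=3),cv2.resize(T[160:278,340:440],(400,473),interpolation=3)])[:,:,::-1])
E
```

```text
clock: 10.1
position: [504.7, -210.9, 93.2]
orientation: [-3.142, 0.0, 1.208]
force: [-3.7, 1.3, 8.0]
gripper_width: 25.4
grip_force: 60.5
```

View pics/home.png

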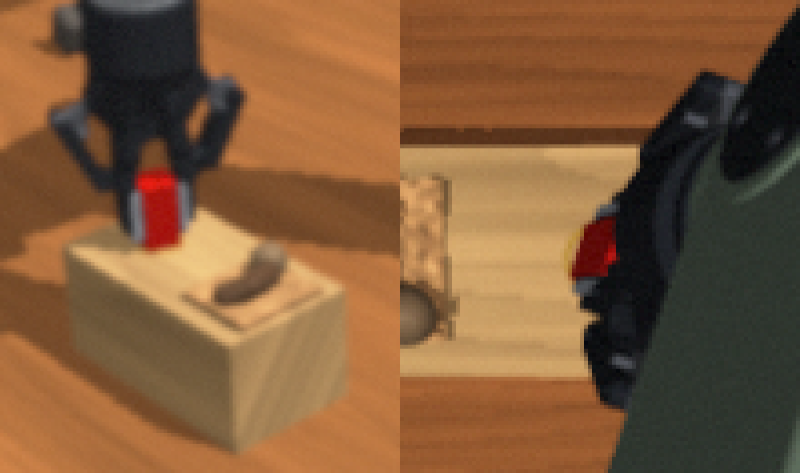

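The picture shows the handle seated on the rim with no shaft visible. I'm drawing it out to TCP z of about 128.5, which puts the tip about 35 mm below the rim.

```bash
python3 -m pendant '[[1,0,0,3,0],[1,0,0,7,0],[1,0,0,11,0],[1,0,0,15,0],[1,0,0,19,0]]' && python3 -m pendant '[[1,0,0,4,0],[1,0,0,8,0],[1,0,0,12,0],[1,0,0,15,0],[1,0,0,17,0]]' && python3 -m pendant '[[1,0,0,0,0],[1,0,0,0,0],[1,0,0,0,0]]'
```

```text
clock: 10.7
position: [504.6, -210.7, 111.0]
orientation: [-3.141, -0.0, 1.208]
force: [0.7, -0.1, -2.5]
gripper_width: 25.4
grip_force: 59.3
clock: 11.2
position: [504.7, -210.9, 128.2]
orientation: [3.141, 0.0, 1.208]
force: [1.3, 1.2, -1.9]
gripper_width: 25.6
grip_force: 59.3
clock: 11.5
position: [504.7, -210.8, 127.7]
orientation: [3.141, -0.0, 1.208]
force: [1.1, 0.1, -1.0]
gripper_width: 25.3
grip_force: 59.2
```

```bash
python3 - <<'E'
from h import *
S=env.camera("scene");T=env.camera("top")
cv2.imwrite("pics/end.png",np.hstack([cv2.resize(S[85:155,170:235],(440,474),interpolation=3),cv2.resize(T[190:258,360:410],(349,474),interpolation=3)])[:,:,::-1])
E
```

```text
(no output)
```

View pics/end.png

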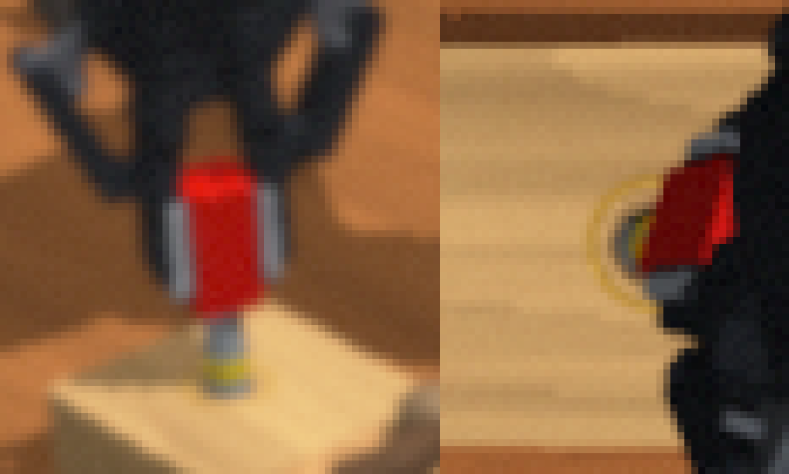

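The yellow band at crop (227,370) is fully visible, with a sliver of bare steel below it down to the rim, and the gauge is upright. I'm handing in.

```bash
python3 -c "
from cell import env
print(env.finish_job())"
```

```text
the job is handed in; nothing more can be done
None
```

The red gauge was seated fully home in the bore, then drawn back until its whole yellow band shows about 4–5 mm above the rim; it is still gripped and upright, and the job is handed in (no verdict was returned).

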